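Load the conical-bottle carrier and check that the bottle rocks free

ROBOT

A 6-joint arm with a two-finger parallel gripper is mounted at the origin on a cart in front of the work surface, level with it; the furniture and walls round the work are solid. World frame = base frame: x ahead of the robot, y to its left, z up, the work surface at z = 0. Lengths are in m, angles in rad, forces in N, time in s.
With the tool pointing down it reaches from about 0.4 to 0.925 m from the base axis. Payload 3.4 kg.
Tool frame: the origin (TCP) lies at the centre of the arm's flange, where the gripper is bolted on; the fingertips stand 173 mm ahead of it and the grasp point (between the pads) lies 155 mm ahead of it; z points along the fingers, y is the line along which they close (so a half turn about z gives the same grasp; the last joint's range is limited). The gripper opens to 85 mm and grips with 20 to 120 N. Pads are 22 mm wide; open, the fingers measure 114 mm over their backs; the gripper's body (76 mm by 85 mm) begins 54 mm behind the grasp point. The pads swing forward as they close: fully open they stand 13 mm farther back than shut.
Start: joints at [1.137, 0.307, 1.506, -0, 1.328, -0.073], TCP at [0.202, 0.538, 0.405] pointing down, gripper open.
Joint ranges: [-3.12, 3.12], [-1.05, 2.28], [0.14, 2.33], [-1.42, 4.57], [0.1, 2.73], [-2.68, 2.68]. Speed limits (rad/s): [2.57, 2.57, 3.14, 3.14, 3.14, 3.14].

INTERFACE

Orientations are given as a rotation vector (axis times angle).
In Python, from bench import ctrl gives the robot as it stands.
- The arm moves only by the shell command python3 -m handwheel 'ROWS'. ROWS is JSON, a list of rows, each a list of 3 entries, a list of its own where there are three numbers: the shift along the tool's x, y, z in units of 150 mm (1.0 is 150 mm), then the turn about the tool's z in units of pi/4 rad (1.0 is pi/4 rad), then the closure, from -1 (fully open) to 1 (shut), so that 0 is half open. A call has 1 to 12 rows; each row is the pose to reach, as a shift and turn from the pose commanded when the call began, along the tool's axes at that moment; what a row does not reach only later rows make up. A row lasts 1/12 s, in which the tool goes at most 41.7 mm and 7.16 degrees, less where a joint would pass 70% of its speed; a pose out of reach is approached as far as the arm can. A call with a number of a shift or a turn outside -1 to 1 is refused whole. A call with a gripper value outside its range is refused whole. The fingers move at their own pace and stop on an object; the grip force is fixed at half the most. Time passes only in rows, so rows that repeat a pose let the fingers close. It gives the time, the measured TCP pose, the force, the opening and the grip force at its end, in the units of the state.
- ctrl.sense(): the state, without advancing time (a new reading comes with each control period).
- ctrl.read_camera(name): name is "scene" or "side" or "wrist"; returns a dict with "img" (420x560x3 uint8, red, green, blue), "fovy" (degrees; the focal length in pixels is half the picture's height over the tangent of half this angle, whatever the lens; pixels are square), "cx", "cy" (the principal point, pixels), "dist_coeffs" ([k1, k2, p1, p2, k3] as OpenCV has them; the pictures are not rectified), "extrinsics" (4x4, takes a point from world to camera coordinates). Camera axes: x right, y up, looking along -z (the intrinsics and any distortion apply to the point x, -y, -z); pixel columns grow to the right and rows downward; lengths in m; the calibration is good to about 2 mm. A picture is of the moment at which its call begins. There is no depth.
- ctrl.hand_in(): hands the job in; it is judged then, once.
The state is a dict: "t": time; "qpos": joint angles; "qvel": joint speeds; "joint_efforts": joint torques, N m; "tcp_pos": TCP position; "ee_rot": TCP orientation; "wrist_force": force on the tool from outside, world axes, zero at the start; "moment": the same for the moment, N m; "grip_width": opening from 0.0 (shut) to 1.0 (fully open); "grip_force": force on a finger pad.
Only numpy, scipy, OpenCV 4.12 (cv2) and the standard library are available. Lean on these libraries where they do the work, as an engineer would, in place of code of your own. Each camera call takes 0.05 s, during which the arm holds its last target. There are 200 camera calls.

TASK

Hook behind the far lip of the grey carrier and drag it towards you until its front rests squarely against the aluminium stop bar. Then lift the red-capped bottle out of its ring stand and lower it, without dropping it, upright and fully home into the empty conical cup of the carrier; check that it rocks free by tilting it 5 to 10 degrees in the cup without lifting it out, and let it settle fully home again. Leave the grey-capped bottle seated in its cup and the glassware and bottles around undisturbed.

Things in the scene. Friction and masses are not known exactly. Their poses are not given: they have to be found in the camera images.
- carrier_lip (a point): middle of the top edge of the far wall, outer face, of the grey tray (carrier), 146 (x) x 177 (y) x 40 mm high, walls 5 mm, loose on a 10 mm grey board; slides at 3 to 7 N. Its x points from front wall to far wall, z up. Nothing stands within 90 mm behind the far wall; a marker lies inside it. Two cups sit side by side along y, 86 mm apart and 100.5 mm in front of this point
- carrier_front (a point): middle of the outer face of the carrier's front wall, 10 mm above the tray's underside; axes as carrier_lip
- stop_face (a point): fixed aluminium stop bar on the board, 22 mm deep, 240 mm long (y), 20 mm high. The point is the middle of its far face, half-way up; its x points from the bar to the carrier, square to that face. When the carrier is home its front touches this face, to within about 5 mm
- cup_mouth (a point): centre of the mouth, at the rim, of the empty black conical cup, 74 mm across, in the left or right pocket of the carrier with 1 to 2 mm of play; 45 mm above the worktop, axes as the carrier. The seat is 58 mm across at the rim and narrows down at 41 degrees between wall and axis; it is slick, so the bottle centres itself and does not jam. Rocked, the bottle rolls on the rim
- grey_bottle_mid (a point): grey-capped bottle of the same shape as the red-capped one, already seated in the other cup of the carrier and carried along with it; its top is then about 176 mm above the worktop. The point is on its axis, 75 mm above its underside
- red_bottle_mid (a point): middle (75 mm up) of the red-capped white bottle to be seated: 150 mm high, body 60 mm across, 0.14 to 0.28 kg, z along its axis, up. Cap 40 mm across from 38 to 75 mm above this point: grip it 60 mm above; the shoulder below slopes out to 60 mm at 25 mm above. The lowest 20 mm is a cone from 60 down to 24 mm. Seated, this point is 56 mm above cup_mouth
- stand: fixed grey ring stand, 80 mm across, 28 mm high, in which the red-capped bottle stands upright at the start; origin at the centre of its underside
- cylinder: glass measuring cylinder, 153 mm high, foot 49 mm across, loose bystander about 90 mm from the red-capped bottle; origin at the centre of its underside
- wash_bottle: white wash bottle with blue cap and bent spout, 191 mm high, body 66 mm across, loose bystander; origin under it, the body's axis 13 mm along its y
- flask: conical flask with pink contents, 94 mm high, 65 mm across, loose bystander; origin at the centre of its underside

How it is judged:
By the outcome, as a careful person would: the job done as asked, in the order asked, and still so for the second after the job is handed in, with the robot touching nothing.
It also fails if it takes over 50 s, if anything falls off the work surface, if the arm or the gripper's body presses on something with over 40 N, if the wrist force passes 120 N, or if a joint passes its speed limit or range.

## Working session

There is one attempt and no reset: what is moved stays moved. The work goes in short steps, Python scripts to look and compute and a shell command to move; the robot and the scene stay as the last step left them, time stands still between calls to the robot, and variables do not carry over. Pictures are saved under pics/ and viewed, at most 10 in all, crops included, and the job is handed in when it is done.

```bash
ls; mkdir -p pics
python3 - <<'E'
from bench import ctrl
import cv2,numpy as np
s=ctrl.sense();print(s)
for n in("scene","side"):
    c=ctrl.read_camera(n);cv2.imwrite(f"pics/{n}0.png",c["img"][:,:,::-1]);print(n,c["fovy"],c["cx"],c["cy"],c["dist_coeffs"],np.round(c["extrinsics"],4).tolist())
E
```

```text
pics
{'t': 0.0, 'qpos': array([ 1.13750051e+00,  3.07568016e-01,  1.50769793e+00, -1.07541204e-05,
        1.32838849e+00, -7.35451720e-02]), 'qvel': array([-0.001446  ,  0.00064944, -0.00089874,  0.00157493, -0.00105326,
       -0.00190654]), 'joint_efforts': array([-1.76128495e-03, -4.57557571e+01, -2.51916146e+01, -2.75916864e-04,
        1.32665638e-02,  1.41658026e-05]), 'tcp_pos': array([0.20232446, 0.53785224, 0.40377427]), 'ee_rot': array([-0.56195767, -3.09040676,  0.0031388 ]), 'wrist_force': array([-0.19885902,  0.69601222, -0.0764875 ]), 'moment': array([-0.02121829,  0.05736597, -0.05660208]), 'grip_force': 0.0, 'grip_width': 1.0009666636942418}
scene 54.779426510801414 284.1946672735263 210.97147607636361 [-0.02007005  0.          0.          0.          0.        ] [[0.6534, -0.7566, 0.0255, -0.3522], [0.415, 0.3861, 0.8239, -0.3448], [-0.6332, -0.5277, 0.5662, -0.6922], [0.0, 0.0, 0.0, 1.0]]
side 57.61023244391076 280.45602407852454 209.4741325909946 [0.02333425 0.         0.         0.         0.        ] [[0.9794, -0.2018, 0.001, -0.5469], [0.1213, 0.5925, 0.7964, -0.1639], [-0.1613, -0.7799, 0.6048, -1.0887], [0.0, 0.0, 0.0, 1.0]]
```

View pics/scene0.png

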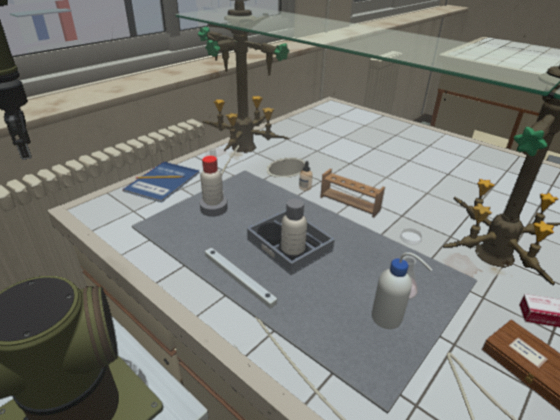

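View pics/side0.png

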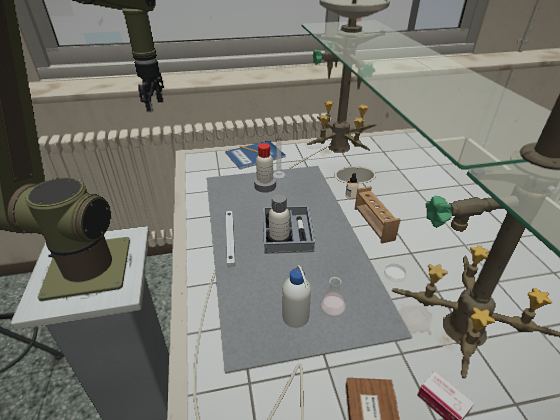

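The scene view shows the red bottle near (210,190), the carrier near (290,240) and the stop bar from (207,252) to (273,298). In the side view the red bottle is at (264,170), the carrier spans (265-313, 207-250) and the bar is at column 230. I'll enlarge both.

```bash
cat > h.py <<'E'
import cv2,numpy as np
from bench import ctrl
def cam(n):
    c=ctrl.read_camera(n);c["f"]=210/np.tan(np.radians(c["fovy"])/2);c["E"]=np.array(c["extrinsics"]);return c
def K(c): return np.array([[c["f"],0,c["cx"]],[0,c["f"],c["cy"]],[0,0,1]])
F=np.diag([1,-1,-1.])
def ray(c,uv):
    p=cv2.undistortPoints(np.array([[uv]],float),K(c),np.array(c["dist_coeffs"]))[0,0]
    R=c["E"][:3,:3];d=R.T@(F@np.array([p[0],p[1],1]));return -R.T@c["E"][:3,3],d/np.linalg.norm(d)
def onz(c,uv,z):
    o,d=ray(c,uv);return o+d*(z-o[2])/d[2]
def proj(c,P):
    P=np.atleast_2d(np.array(P,float));q=(F@(c["E"][:3,:3]@P.T+c["E"][:3,3:])).T
    return cv2.projectPoints(q,np.zeros(3),np.zeros(3),K(c),np.array(c["dist_coeffs"]))[0][:,0]
def tri(a,ua,b,ub):
    (o1,d1),(o2,d2)=ray(a,ua),ray(b,ub)
    s=np.linalg.lstsq(np.c_[d1,-d2],o2-o1,rcond=None)[0];p,q=o1+d1*s[0],o2+d2*s[1]
    return (p+q)/2,np.linalg.norm(p-q)
E
python3 - <<'E'
from h import *
a=cv2.imread("pics/scene0.png")[140:320,180:350];b=cv2.imread("pics/side0.png")[130:280,210:340]
a=cv2.resize(a,None,fx=2.35,fy=2.35*1,interpolation=3) ;b=cv2.resize(b,None,fx=3,fy=3,interpolation=3)
h=max(a.shape[0],b.shape[0]);z=lambda i:cv2.copyMakeBorder(i,0,h-i.shape[0],0,0,0)
o=np.hstack([z(a),z(b)]);print(a.shape,b.shape,o.shape);cv2.imwrite("pics/crop1.png",o)
for n in("scene","side"):
    c=cam(n);print(n,-c["E"][:3,:3].T@c["E"][:3,3])
    hsv=cv2.cvtColor(c["img"],cv2.COLOR_RGB2HSV);m=((hsv[...,0]<8)|(hsv[...,0]>172))&(hsv[...,1]>150)&(hsv[...,2]>80)
    k,l,s,ce=cv2.connectedComponentsWithStats(m.astype(np.uint8));print([ (s[i].tolist(),ce[i].round(1).tolist()) for i in range(1,k) if s[i,4]>30])
E
```

```text
(423, 400, 3) (450, 390, 3) (450, 790, 3)
scene [-0.06509369 -0.49863258  0.6850275 ]
[([203, 156, 13, 8, 76], [209.1, 159.3])]
side [ 0.37988125 -0.86235454  0.78949694]
[([258, 143, 12, 15, 139], [263.7, 149.9]), ([422, 385, 39, 34, 91], [442.0, 402.2])]
```

View pics/crop1.png

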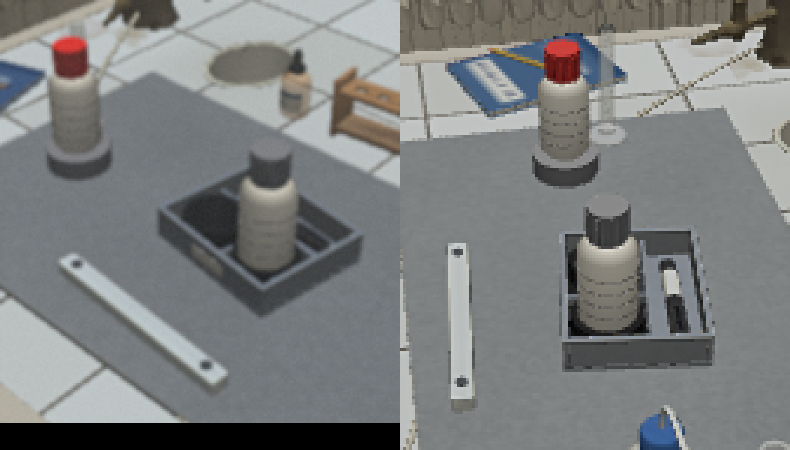

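The crops show the carrier's top corners, the bar's top corners and the red cap. The far wall faces +x, the grey bottle is in the −y cup, and the empty cup is on the +y side.

Run:
```python
from h import *
a=cam("scene");b=cam("side")
L=lambda x,y:(x/2.35+180-.3,y/2.35+140-.3)
R=lambda x,y:((x-400)/3+210-.33,y/3+130-.33)
print("tray side");[print(onz(b,R(*p),.05).round(3)) for p in((562,232),(695,230),(713,337),(562,340))]
print("tray scene");[print(onz(a,L(*p),.05).round(3)) for p in((160,208),(263,288),(362,237))]
print("bar side");[print(onz(b,R(*p),.03).round(3)) for p in((447,243),(465,243),(474,402),(450,405))]
print("bar scene");[print(onz(a,L(*p),.03).round(3)) for p in((60,258),(82,253),(226,378),(212,386))]
print("cap", tri(a,(209.1,159.3),b,(263.7,149.9)), tri(a,L(71,76),b,R(563,82)))
print("grey cap bottom", tri(a,L(270,184),b,R(608,248)),"cyl foot",onz(b,R(606,133),.0),onz(b,R(606,133),.01))
s=ctrl.sense();from scipy.spatial.transform import Rotation as Q;print(Q.from_rotvec(s["ee_rot"]).as_matrix().round(3))
```

```text
tray side
[0.527 0.115 0.05 ]
[0.668 0.09  0.05 ]
[ 0.64 -0.08  0.05]
[ 0.498 -0.055  0.05 ]
tray scene
[0.521 0.111 0.05 ]
[ 0.497 -0.058  0.05 ]
[ 0.631 -0.084  0.05 ]
bar side
[0.404 0.147 0.03 ]
[0.424 0.143 0.03 ]
[ 0.407 -0.1    0.03 ]
[ 0.385 -0.1    0.03 ]
bar scene
[0.405 0.145 0.03 ]
[0.426 0.134 0.03 ]
[ 0.397 -0.098  0.03 ]
[ 0.381 -0.095  0.03 ]
cap (array([0.56042053, 0.29414941, 0.16427368]), np.float64(0.010069067236144131)) (array([0.56091143, 0.29753629, 0.12877836]), np.float64(0.00024325837034236538))
grey cap bottom (array([ 0.55037883, -0.01895426,  0.12801506]), np.float64(0.003470401793444401)) cyl foot [0.62845747 0.38106982 0.        ] [0.62530893 0.36532024 0.01      ]
[[-0.936  0.352 -0.   ]
 [ 0.352  0.936 -0.001]
 [ 0.    -0.001 -1.   ]]
```

```bash
python3 - <<'E'
from h import *
a=cam("scene");b=cam("side")
print("shelf corner",tri(a,(176,15),b,(303,25)))
for u in((303,25),(400,116),(480,190)): print(u,[onz(b,u,z).round(2).tolist() for z in(.3,.4,.5)])
for u in((176,15),(400,52),(560,80)): print(u,[onz(a,u,z).round(2).tolist() for z in(.3,.4,.5)])
E
python3 -m handwheel '[[[-1,-0.51,0],0,-1],[[-1,-0.51,0],0,-1],[[-1,-0.51,0],0,-1],[[-1,-0.51,0],0,-1],[[-1,-0.51,0],0,-1]]'
```

```text
shelf corner (array([0.78857778, 0.69046137, 0.46197408]), np.float64(0.00025371325804619116))
(303, 25) [[0.99, 1.46, 0.3], [0.87, 0.98, 0.4], [0.74, 0.51, 0.5]]
(400, 116) [[0.97, 0.17, 0.3], [0.85, -0.04, 0.4], [0.73, -0.25, 0.5]]
(480, 190) [[0.97, -0.25, 0.3], [0.85, -0.38, 0.4], [0.73, -0.5, 0.5]]
(176, 15) [[1.41, 1.56, 0.3], [1.03, 1.02, 0.4], [0.64, 0.49, 0.5]]
(400, 52) [[1.55, 0.26, 0.3], [1.13, 0.06, 0.4], [0.71, -0.13, 0.5]]
(560, 80) [[1.61, -0.32, 0.3], [1.18, -0.36, 0.4], [0.74, -0.41, 0.5]]
t: 0.82
tcp_pos: [0.3195, 0.4094, 0.4048]
ee_rot: [0.569, 3.086, -0.005]
wrist_force: [-1.2, -0.0, -0.4]
grip_width: 1.003
grip_force: 0.0
```

```bash
python3 -m handwheel '[[[-1,-0.51,0],0,-1],[[-1,-0.51,0],0,-1],[[-1,-0.51,0],0,-1],[[-1,-0.51,0],0,-1],[[-1,-0.51,0],0,-1]]'
python3 -m handwheel '[[[-1,-0.51,0.2],0,-1],[[-1,-0.51,0.2],0,-1],[[-1,-0.51,0.2],0,-1],[[-1,-0.51,0.2],0,-1],[[-1,-0.51,0.2],0,-1]]'
python3 -m handwheel '[[[-1,-0.51,0.4],0,-1],[[-1,-0.51,0.4],0,-1],[[-1,-0.51,0.4],0,-1],[[-1,-0.51,0.4],-0.25,-1],[[-1,-0.51,0.4],-0.25,-1],[[-1,-0.51,0.4],-0.25,-1]]'
```

```text
t: 1.23
tcp_pos: [0.4336, 0.2853, 0.405]
ee_rot: [0.57, 3.085, -0.003]
wrist_force: [-0.1, -0.1, -0.2]
grip_width: 1.001
grip_force: 0.0
t: 1.65
tcp_pos: [0.5467, 0.1612, 0.3735]
ee_rot: [0.568, 3.087, -0.004]
wrist_force: [-0.6, 0.4, -0.3]
grip_width: 1.0
grip_force: 0.0
t: 2.15
tcp_pos: [0.6581, 0.0386, 0.3125]
ee_rot: [-0.258, -3.13, 0.001]
wrist_force: [-0.3, 0.4, -0.2]
grip_width: 0.997
grip_force: 0.0
```

Run:
```python
from h import *
c=cam("wrist");cv2.imwrite("pics/w1.png",c["img"][:,:,::-1])
```

```text
(no output)
```

View pics/w1.png

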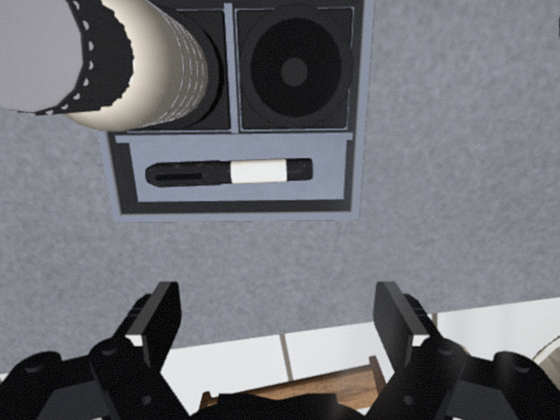

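The wrist view shows the far wall's outer top edge from (113,219) to (356,220), and the empty cup around (295,68) with a mouth radius of about 57 px.

Run:
```python
from h import *
from scipy.spatial.transform import Rotation as Q
c=cam("wrist");s=ctrl.sense();M=Q.from_rotvec(s["ee_rot"]).as_matrix();print(s["tcp_pos"])
p,q=onz(c,(113,219),.05),onz(c,(356,220.5),.05);F=(p+q)/2;print(p,q,F,np.linalg.norm(p-q),np.degrees(np.arctan2(q[1]-p[1],q[0]-p[0]))-90)
print("cup",onz(c,(295,66),.045))
y=(q-p)/np.linalg.norm(q-p);x=np.array([y[1],-y[0],0])
T=F+.04*x;print("target",T,"toolshift",(M.T@(np.r_[T[:2],s["tcp_pos"][2]]-s["tcp_pos"])/.15).round(3),np.degrees(np.arctan2(M[1,1],M[0,1]))-90)
```

```text
[0.65612962 0.04110482 0.31408039]
[ 0.63704363 -0.07497749  0.05      ] [0.66726764 0.09852976 0.05      ] [0.65215564 0.01177614 0.05      ] 0.17612001227573013 -9.88146057357335
cup [0.55749112 0.07029103 0.045     ]
target [0.69156223 0.00491172 0.05      ] toolshift [-0.273 -0.199 -0.001] -9.509011631648036
```

```bash
python3 -m handwheel '[[[-0.27,-0.2,0],0,-1],[[-0.27,-0.2,0.3],0,-1],[[-0.27,-0.2,0.5],0,-1],[[-0.27,-0.2,0.65],0,-1],[[-0.27,-0.2,0.8],0,-1],[[-0.27,-0.2,0.84],0,-1],[[-0.27,-0.2,0.84],0,-1],[[-0.27,-0.2,0.84],0,-1]]'
python3 - <<'E'
from h import *
c=cam("wrist");d=cam("side");cv2.imwrite("pics/w2.png",np.hstack([cv2.resize(c["img"],(400,300)),cv2.resize(d["img"][130:280,210:410],(400,300))])[:,:,::-1])
s=ctrl.sense();print(s["tcp_pos"],s["wrist_force"])
E
```

```text
t: 2.92
tcp_pos: [0.6914, 0.0057, 0.1899]
ee_rot: [0.255, 3.13, 0.0]
wrist_force: [0.2, 0.0, 0.3]
grip_width: 1.003
grip_force: 0.0
[0.69222251 0.00510939 0.19113845] [ 0.90785571  0.28551828 -0.15697905]
```

View pics/w2.png

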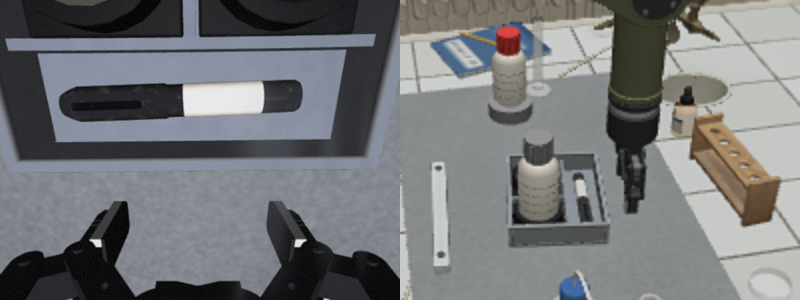

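Both fingers are behind the far wall and clear of it. I'll start the drag gently, turning about 5° towards the bar's yaw on the way.

```bash
python3 -m handwheel '[[[0.06,0,0.03],0,-1],[[0.12,0,0.03],0,-1],[[0.16,0,0.03],0,-1],[[0.19,0,0.03],0,-1],[[0.22,0,0.03],0,-1],[[0.26,-0.01,0.03],-0.01,-1],[[0.3,-0.02,0.03],-0.02,-1],[[0.34,-0.025,0.03],-0.03,-1],[[0.38,-0.03,0.03],-0.04,-1],[[0.42,-0.035,0.03],-0.05,-1],[[0.46,-0.04,0.03],-0.06,-1],[[0.5,-0.05,0.03],-0.07,-1]]'
python3 - <<'E'
from h import *
c=cam("wrist");d=cam("side");cv2.imwrite("pics/w3.png",np.hstack([cv2.resize(c["img"],(400,300)),cv2.resize(d["img"][150:270,210:370],(400,300))])[:,:,::-1])
s=ctrl.sense();print(s["tcp_pos"],s["wrist_force"],s["moment"])
E
```

```text
t: 4.02
tcp_pos: [0.6177, 0.0093, 0.1855]
ee_rot: [0.17, 3.131, 0.001]
wrist_force: [5.7, 1.9, 0.5]
grip_width: 1.003
grip_force: 2.5
[0.61625377 0.00915353 0.18516556] [1.6757331  0.86815052 1.47697607] [-0.03069739 -0.27147276  0.09379998]
```

View pics/w3.png

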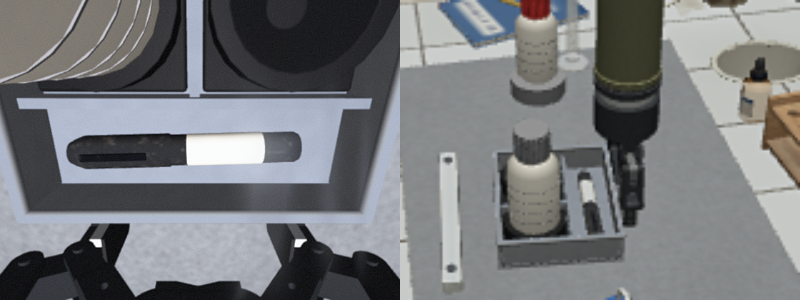

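The carrier is following (6 N), with both fingers on the wall and the grey bottle still seated. I'll continue towards the bar.

```bash
python3 -m handwheel '[[[0.04,0,0],-0.01,-1],[[0.08,-0.01,0],-0.02,-1],[[0.12,-0.01,0],-0.02,-1],[[0.16,-0.02,0],-0.03,-1],[[0.2,-0.02,0],-0.03,-1],[[0.23,-0.02,0],-0.03,-1],[[0.25,-0.02,0],-0.03,-1]]'
python3 -m handwheel '[[[0.02,0,0],0,-1],[[0.03,0,0],0,-1]]'
python3 -m handwheel '[[[0.02,0,0],0,-1],[[0.03,0,0],0,-1]]'
```

```text
t: 4.7
tcp_pos: [0.5797, 0.01, 0.1851]
ee_rot: [0.133, 3.135, -0.0]
wrist_force: [5.4, -0.1, 1.9]
grip_width: 1.001
grip_force: 2.8
t: 4.87
tcp_pos: [0.5754, 0.0104, 0.1851]
ee_rot: [0.133, 3.135, -0.0]
wrist_force: [5.6, -0.5, 1.9]
grip_width: 1.002
grip_force: 2.8
t: 5.03
tcp_pos: [0.5714, 0.0109, 0.1851]
ee_rot: [0.133, 3.133, -0.0]
wrist_force: [8.3, 1.1, -1.8]
grip_width: 1.001
grip_force: 4.3
```

```bash
python3 -m handwheel '[[[0.01,0,0],0,-1],[[0.015,0,0],0,-1],[[0.015,0,0],0,-1]]'
python3 -m handwheel '[[[0.01,0,0],0,-1],[[0.015,0,0],0,-1],[[0.015,0,0],0,-1]]'
python3 - <<'E'
from h import *
c=cam("scene");d=cam("side");cv2.imwrite("pics/w4.png",np.hstack([cv2.resize(c["img"][180:330,190:350],(400,375),interpolation=3),cv2.resize(d["img"][140:290,200:360],(400,375),interpolation=3)])[:,:,::-1])
s=ctrl.sense();print(s["tcp_pos"],s["wrist_force"],s["moment"])
E
```

```text
t: 5.28
tcp_pos: [0.5707, 0.0111, 0.1853]
ee_rot: [0.131, 3.13, -0.0]
wrist_force: [10.1, 0.9, -1.9]
grip_width: 0.998
grip_force: 4.8
t: 5.53
tcp_pos: [0.57, 0.0113, 0.1858]
ee_rot: [0.13, 3.126, -0.0]
wrist_force: [12.7, 1.0, -1.4]
grip_width: 1.0
grip_force: 6.1
[0.57004085 0.0113124  0.18576891] [12.74541285  0.85023582 -1.24268344] [ 0.21142743 -1.7435872   0.5118339 ]
```

View pics/w4.png

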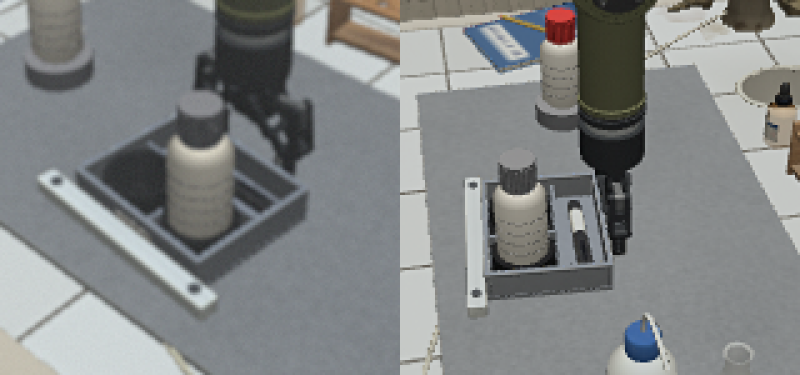

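The front is touching, but the moment shows the load on the right (−y) finger, so the left side still has a small gap. I'll turn a little to square it.

```bash
python3 -m handwheel '[[[0,0,0],-0.02,-1],[[0,0,0],-0.03,-1],[[0,0,0],-0.03,-1]]'; python3 -c "
from h import *
s=ctrl.sense();print(s['wrist_force'],s['moment'],s['ee_rot'])"
python3 -m handwheel '[[[0.005,0,0],-0.01,-1],[[0.01,0,0],-0.02,-1],[[0.01,0,0],-0.02,-1]]'; python3 -c "
from h import *
s=ctrl.sense();print(s['wrist_force'],s['moment'],s['ee_rot'])"
```

```text
t: 5.88
tcp_pos: [0.57, 0.0117, 0.1856]
ee_rot: [0.099, 3.127, 0.002]
wrist_force: [13.0, 1.8, -2.8]
grip_width: 1.004
grip_force: 6.1
[12.98656359  1.83610451 -2.76711101] [ 0.35937698 -1.78828652 -0.61451964] [9.94865236e-02 3.12709617e+00 2.49927035e-03]
t: 6.13
tcp_pos: [0.57, 0.0118, 0.1862]
ee_rot: [0.076, 3.123, 0.003]
wrist_force: [15.5, 3.8, -0.9]
grip_width: 1.001
grip_force: 7.4
[15.53701901  3.8201731  -0.94069357] [ 0.34511564 -2.16767392 -0.774052  ] [7.58073948e-02 3.12346600e+00 2.71160661e-03]
```

The load is now on the left finger and nothing moves, so the front is flat on the bar. I'll back off, rise and look.

```bash
python3 -m handwheel '[[[-0.1,0,0],0,-1],[[-0.25,0,0],0,-1],[[-0.3,0,0],0,-1],[[-0.3,0,0],0,-1],[[-0.3,0,-0.25],0,-1],[[-0.3,0,-0.5],0,-1],[[-0.3,0,-0.75],0,-1],[[-0.3,0,-1],0,-1],[[-0.3,0,-1],0,-1]]'
python3 - <<'E'
from h import *
c=cam("wrist");cv2.imwrite("pics/w5.png",c["img"][:,:,::-1]);s=ctrl.sense();print(s["tcp_pos"],s["ee_rot"],s["wrist_force"])
E
```

```text
t: 6.88
tcp_pos: [0.6093, 0.0094, 0.3415]
ee_rot: [0.071, 3.13, -0.001]
wrist_force: [1.1, -0.5, 0.3]
grip_width: 1.002
grip_force: 0.0
[0.60847327 0.00941896 0.33840562] [ 7.14153861e-02  3.13419277e+00 -3.81666245e-04] [ 0.50230545 -0.53403933 -1.14084433]
```

View pics/w5.png

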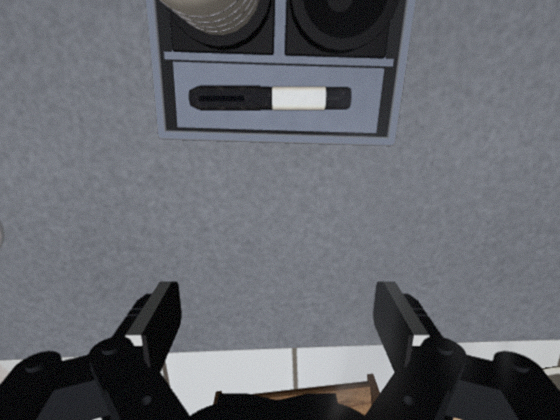

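The far edge runs from (162,138) to (393,144). I'll compute the carrier pose, the bar yaw from its mask, and the red bottle's axis.

Run:
```python
from h import *
from scipy.spatial.transform import Rotation as Q
c=cam("wrist");s=ctrl.sense()
p,q=onz(c,(162,138.5),.05),onz(c,(393,144.5),.05);F=(p+q)/2;y=(q-p)/np.linalg.norm(q-p);x=np.array([y[1],-y[0],0])
print("F",F,np.linalg.norm(q-p),"yaw",np.degrees(np.arctan2(y[1],y[0]))-90,"cup",F-.1005*x+.043*y,"front mid",F-.146*x)
for n in("scene","side"):
    d=cam(n);g=cv2.cvtColor(d["img"],cv2.COLOR_RGB2HSV);m=((g[...,2]>150)&(g[...,1]<40)).astype(np.uint8)
    box=(205,245,280,312) if n=="scene" else (222,205,240,270)
    z=np.zeros_like(m);z[box[1]:box[3],box[0]:box[2]]=1;k,l,st,ce=cv2.connectedComponentsWithStats(m*z)
    i=1+st[1:,4].argmax();cn=cv2.findContours((l==i).astype(np.uint8),0,1)[0][0]
    # rectify mask pixels to plane, then fit rectangle in mm
    P=np.array([onz(d,t,.03)[:2]*1000 for t in np.argwhere(l==i)[:,::-1]]).astype(np.float32)
    v=cv2.fitLine(P,cv2.DIST_L2,0,.01,.01).ravel();print(n,st[i],"bar yaw",np.degrees(np.arctan2(v[1]*np.sign(v[1]),v[0]*np.sign(v[1])))-90,"centre",v[2:],cv2.minAreaRect(P))
    m2=((g[...,0]<8)|(g[...,0]>172))&(g[...,1]>120)&(g[...,2]>60)
    ys,xs=np.nonzero(m2[:200]);k=xs<320;print("red",xs[k].min(),xs[k].max(),ys[k].min(),ys[k].max(),np.median(xs[k]))
```

```text
F [0.55845241 0.01416957 0.05      ] 0.17171999311655153 yaw -4.009441628164268 cup [0.46120498 0.06409138 0.05      ] front mid [0.41280974 0.02437802 0.05      ]
scene [205 247  72  57 657] bar yaw -4.449417 centre [400.9631    16.830591] ((402.309326171875, 24.765777587890625), (240.75299072265625, 23.016817092895508), 85.64429473876953)
red 203 216 156 171 210.0
side [226 211  14  52 372] bar yaw -4.731621 centre [406.9411    19.584574] ((416.66851806640625, 24.774581909179688), (236.99160766601562, 42.05113220214844), 84.83390808105469)
red 258 269 143 157 264.0
```

```bash
python3 -m handwheel '[[[0,0,-0.27],0,-1],[[0,0,-0.53],0,-1],[[0.1,0.27,-0.53],0,-1],[[0.2,0.54,-0.53],0,-1],[[0.3,0.8,-0.53],0,-1],[[0.4,1,-0.53],0,-1],[[0.4,1,-0.53],0,-1]]'
python3 -m handwheel '[[[0,0.2,0],0.1,-1],[[0,0.4,0],0.2,-1],[[0,0.6,0],0.35,-1],[[0,0.8,0],0.5,-1],[[0,0.9,0],0.65,-1],[[0,0.9,0],0.8,-1],[[0,0.9,0],0.95,-1],[[0,0.9,0],1,-1],[[0,0.9,0],1,-1]]'
python3 -m handwheel '[[[0,0,0],0.15,-1],[[0,0,0],0.3,-1],[[0,0,0],0.45,-1],[[0,0,0],0.6,-1],[[0,0,0],0.75,-1],[[0,0,0],0.9,-1],[[0,0,0],1,-1],[[0,0,0],1,-1]]'
python3 - <<'E'
from h import *
c=cam("wrist");cv2.imwrite("pics/w6.png",c["img"][:,:,::-1]);s=ctrl.sense();print(s["tcp_pos"],s["ee_rot"],s["qpos"])
E
```

```text
t: 7.67
tcp_pos: [0.5517, 0.1669, 0.4109]
ee_rot: [-0.064, -3.133, -0.003]
wrist_force: [0.9, -1.4, -0.5]
grip_width: 1.0
grip_force: 0.0
t: 8.42
tcp_pos: [0.5611, 0.2965, 0.4107]
ee_rot: [-1.267, -2.87, 0.007]
wrist_force: [-1.1, -0.7, -0.8]
grip_width: 1.005
grip_force: 0.0
t: 9.08
tcp_pos: [0.5614, 0.2962, 0.4118]
ee_rot: [-2.272, -2.168, 0.006]
wrist_force: [-0.9, -0.6, 0.3]
grip_width: 0.998
grip_force: 0.0
[0.56140804 0.29629046 0.41204193] [-2.26810159 -2.17227373  0.00502891] [ 4.19116462e-01  3.86004973e-01  1.36292349e+00 -1.06851739e-04
  1.39602914e+00  4.62290577e-01]
```

View pics/w6.png

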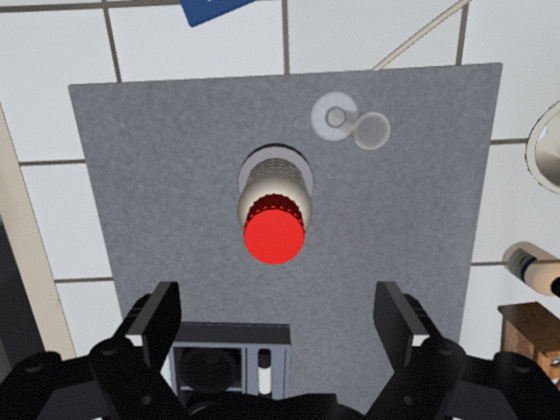

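Cap top circle is centred near (274.5,235) with a radius of about 30 px. The cylinder's foot is at (333,116), well clear of both fingers.

Run:
```python
from h import *
from scipy.spatial.transform import Rotation as Q
c=cam("wrist");s=ctrl.sense();M=Q.from_rotvec(s["ee_rot"]).as_matrix()
g=cv2.cvtColor(c["img"],cv2.COLOR_RGB2HSV);m=(((g[...,0]<8)|(g[...,0]>172))&(g[...,1]>150)&(g[...,2]>200)).astype(np.uint8)
cn=max(cv2.findContours(m,0,1)[0],key=cv2.contourArea);(u,r)=cv2.minEnclosingCircle(cn);print(u,r)
o=ray(c,u)[0];print("cam",o,"top z from size",o[2]-c["f"]*.02/r)
b=cam("side");a=cam("scene")
for zt in(.165,.170,.175,.18):
    P=onz(c,u,zt);print(zt,P.round(4),"side cap top/bottom centre",proj(b,[P,P-[0,0,.037]]).round(1).tolist(),"scene",proj(a,[P,P-[0,0,.037]]).round(1).tolist(),"shift",(M.T@(P-s["tcp_pos"])/.15).round(3))
for i in(a,b): 
  g=cv2.cvtColor(i["img"],cv2.COLOR_RGB2HSV);m2=((g[...,0]<8)|(g[...,0]>172))&(g[...,1]>100)&(g[...,2]>50);ys,xs=np.nonzero(m2[:200,:320]);print(xs.mean(),ys.min(),ys.max())
print(np.degrees(np.arctan2(M[1,1],M[0,1])))
```

```text
(273.5380554199219, 238.17935180664062) 29.708742141723633
cam [0.56520277 0.38216214 0.38096142] top z from size 0.1518797358613085
0.165 [0.5582 0.2893 0.165 ] side cap top/bottom centre [[263.4, 149.0], [263.6, 158.5]] scene [[210.1, 161.7], [211.1, 173.6]] shift [-0.046 -0.016  1.649]
0.17 [0.5584 0.2914 0.17  ] side cap top/bottom centre [[263.3, 147.3], [263.5, 156.9]] scene [[209.5, 159.8], [210.5, 171.7]] shift [-0.031 -0.016  1.616]
0.175 [0.5585 0.2936 0.175 ] side cap top/bottom centre [[263.2, 145.7], [263.4, 155.3]] scene [[208.9, 157.9], [209.9, 169.9]] shift [-0.017 -0.015  1.582]
0.18 [0.5587 0.2957 0.18  ] side cap top/bottom centre [[263.1, 144.1], [263.3, 153.7]] scene [[208.2, 156.0], [209.3, 168.0]] shift [-0.003 -0.015  1.549]
209.44497607655504 156 172
263.6751592356688 143 157
-2.4498895411656276
```

```bash
python3 -m handwheel '[[[-0.025,-0.016,0],0,-1],[[-0.025,-0.016,0.2],0,-1],[[-0.025,-0.016,0.4],0,-1],[[-0.025,-0.016,0.55],0,-1],[[-0.025,-0.016,0.65],0,-1],[[-0.025,-0.016,0.69],0,-1],[[-0.025,-0.016,0.69],0,-1],[[-0.025,-0.016,0.69],0,-1]]'
python3 -m handwheel '[[[0,0,0],0,0],[[0,0,0],0,0],[[0,0,0],0,0.5],[[0,0,0],0,0.5],[[0,0,0],0,0.5],[[0,0,0],0,0.5],[[0,0,0],0,0.5],[[0,0,0],0,0.5]]'
python3 -c "
from h import *
s=ctrl.sense();print(s['wrist_force'],s['moment'],s['tcp_pos'])"
```

```text
t: 9.95
tcp_pos: [0.5593, 0.2932, 0.3106]
ee_rot: [2.271, 2.17, 0.001]
wrist_force: [0.4, 0.3, -0.5]
grip_width: 0.998
grip_force: 0.0
t: 10.62
tcp_pos: [0.5591, 0.2934, 0.3113]
ee_rot: [2.271, 2.17, 0.002]
wrist_force: [-1.0, -0.9, 5.5]
grip_width: 0.453
grip_force: 59.7
[-1.03832665 -0.93503659  5.53849539] [-0.01679719  0.35589757  0.03392442] [0.55910906 0.29337158 0.3112951 ]
```

```bash
python3 -m handwheel '[[[0,0,-0.05],0,0.5],[[0,0,-0.13],0,0.5],[[0,0,-0.25],0,0.5],[[0,0,-0.4],0,0.5],[[0,0,-0.53],0,0.5],[[0,0,-0.62],0,0.5],[[0,0,-0.67],0,0.5],[[0,0,-0.67],0,0.5],[[0,0,-0.67],0,0.5]]'
python3 - <<'E'
from h import *
from scipy.spatial.transform import Rotation as Q
s=ctrl.sense();M=Q.from_rotvec(s["ee_rot"]).as_matrix();print(M.round(4),s["tcp_pos"],s["wrist_force"])
print("to cup",(M.T@(np.array([.461,.064,s["tcp_pos"][2]])-s["tcp_pos"])/.15).round(3))
E
```

```text
t: 11.37
tcp_pos: [0.5589, 0.2931, 0.4103]
ee_rot: [-2.271, -2.17, 0.001]
wrist_force: [0.2, -0.2, -2.9]
grip_width: 0.457
grip_force: 60.6
[[ 4.56e-02  9.99e-01 -5.00e-04]
 [ 9.99e-01 -4.56e-02 -3.00e-04]
 [-3.00e-04 -5.00e-04 -1.00e+00]] [0.55888447 0.29310345 0.41027817] [ 0.177075   -0.24120576 -2.85442552]
to cup [-1.556e+00 -5.820e-01  1.000e-03]
```

Run:
```python
from h import *
for n,(u0,v0,u1,v1) in(("wrist",(165,325,250,400)),("scene",(215,225,275,275))):
    c=cam(n);g=cv2.cvtColor(c["img"],cv2.COLOR_RGB2GRAY);print(n,proj(c,[.461,.064,.045]))
    m=np.zeros_like(g);m[v0:v1,u0:u1]=(g[v0:v1,u0:u1]<45)
    m=cv2.morphologyEx(m,cv2.MORPH_OPEN,np.ones((3,3),np.uint8))
    k,l,st,ce=cv2.connectedComponentsWithStats(m)
    for i in np.argsort(-st[1:,4])[:3]+1:
        cn=cv2.findContours((l==i).astype(np.uint8),0,1)[0][0]
        print(st[i],ce[i],onz(c,ce[i],.045).round(4),onz(c,ce[i],.03).round(4),cv2.fitEllipse(cn) if len(cn)>5 else "")
```

```text
wrist [[205.77119898 369.78444914]]
[ 165  325   85   75 4895] [199.89581205 364.26945863] [0.4548 0.0727 0.045 ] [0.4499 0.059  0.03  ] ((201.75003051757812, 364.7213134765625), (75.98741149902344, 91.21441650390625), 138.11207580566406)
scene [[244.06622804 248.43054009]]
```

```bash
python3 -m handwheel '[[[-0.05,-0.02,0],0,0.5],[[-0.13,-0.05,0],0,0.5],[[-0.25,-0.09,0],0,0.5],[[-0.39,-0.14,0],0,0.5],[[-0.53,-0.2,0],0,0.5],[[-0.67,-0.25,0],0,0.5],[[-0.8,-0.3,0],0,0.5],[[-0.9,-0.34,0],0,0.5],[[-0.97,-0.36,0],0,0.5],[[-1,-0.37,0],0,0.5]]'
python3 -m handwheel '[[[-0.05,-0.02,0],0,0.5],[[-0.13,-0.05,0],0,0.5],[[-0.24,-0.09,0],0,0.5],[[-0.36,-0.13,0],0,0.5],[[-0.46,-0.17,0],0,0.5],[[-0.53,-0.19,0],0,0.5],[[-0.55,-0.2,0],0,0.5],[[-0.55,-0.2,0],0,0.5],[[-0.55,-0.2,0],0,0.5]]'
python3 - <<'E'
from h import *
a=cam("scene");b=cam("side");s=ctrl.sense();print(s["tcp_pos"],s["wrist_force"])
for i in(a,b):
  g=cv2.cvtColor(i["img"],cv2.COLOR_RGB2HSV);m2=((g[...,0]<8)|(g[...,0]>172))&(g[...,1]>100)&(g[...,2]>50);ys,xs=np.nonzero(m2[:250,:320]);print(xs.mean(),xs.min(),xs.max(),ys.min(),ys.max(), proj(i,[s["tcp_pos"]-[0,0,.155]]))
E
```

```text
t: 12.3
tcp_pos: [0.4958, 0.1442, 0.4106]
ee_rot: [-2.273, -2.168, 0.001]
wrist_force: [0.4, -0.9, -2.2]
grip_width: 0.458
grip_force: 60.6
t: 13.05
tcp_pos: [0.4634, 0.065, 0.4109]
ee_rot: [2.272, 2.17, 0.002]
wrist_force: [0.5, 0.3, -3.1]
grip_width: 0.453
grip_force: 60.6
[0.46350042 0.06539414 0.4107744 ] [ 0.12597209  0.81259633 -1.62108116]
244.22857142857143 237 251 161 183 [[241.45892974 172.34005994]]
242.76348547717842 235 250 152 169 [[242.28694622 160.88079466]]
```

```bash
python3 -m handwheel '[[[0,0,0.07],0,0.5],[[0,0,0.17],0,0.5],[[0,0,0.29],0,0.5],[[0,0,0.4],0,0.5],[[0,0,0.48],0,0.5],[[0,0,0.52],0,0.5],[[0,0,0.54],0,0.5],[[0,0,0.54],0,0.5]]'
python3 -m handwheel '[[[0,0,0.02],0,0.5],[[0,0,0.03],0,0.5],[[0,0,0.03],0,0.5]]'
python3 -m handwheel '[[[0,0,0.02],0,0.5],[[0,0,0.03],0,0.5],[[0,0,0.03],0,0.5]]'
```

```text
t: 13.82
tcp_pos: [0.4633, 0.0652, 0.3293]
ee_rot: [-2.27, -2.171, 0.001]
wrist_force: [0.9, -0.2, -2.3]
grip_width: 0.452
grip_force: 60.7
t: 14.07
tcp_pos: [0.4632, 0.0649, 0.3255]
ee_rot: [2.271, 2.17, 0.001]
wrist_force: [-0.7, -0.0, -2.6]
grip_width: 0.454
grip_force: 60.7
t: 14.32
tcp_pos: [0.4629, 0.0648, 0.3205]
ee_rot: [-2.272, -2.17, 0.0]
wrist_force: [0.2, -0.2, -2.3]
grip_width: 0.454
grip_force: 60.7
```

```bash
python3 -m handwheel '[[[0,0,0.01],0,0.5],[[0,0,0.02],0,0.5],[[0,0,0.02],0,0.5]]'
python3 -m handwheel '[[[0,0,0.01],0,0.5],[[0,0,0.02],0,0.5],[[0,0,0.02],0,0.5]]'
python3 -m handwheel '[[[0,0,0.01],0,0.5],[[0,0,0.01],0,0.5]]'
```

```text
t: 14.57
tcp_pos: [0.4629, 0.0648, 0.3174]
ee_rot: [-2.271, -2.17, 0.001]
wrist_force: [-0.1, -0.9, -2.2]
grip_width: 0.454
grip_force: 60.7
t: 14.82
tcp_pos: [0.463, 0.0648, 0.3145]
ee_rot: [-2.271, -2.17, 0.0]
wrist_force: [0.8, -0.3, -1.9]
grip_width: 0.454
grip_force: 60.7
t: 14.98
tcp_pos: [0.4633, 0.0648, 0.3132]
ee_rot: [2.271, 2.17, 0.0]
wrist_force: [0.6, 0.2, -2.0]
grip_width: 0.455
grip_force: 60.7
```

```bash
python3 -m handwheel '[[[0,0,0.01],0,0.5],[[0,0,0.01],0,0.5]]'
python3 -m handwheel '[[[0,0,0.01],0,0.5],[[0,0,0.01],0,0.5]]'
python3 -m handwheel '[[[0,0,0.01],0,0.5],[[0,0,0.01],0,0.5]]'
```

```text
t: 15.15
tcp_pos: [0.4633, 0.0647, 0.3118]
ee_rot: [2.271, 2.17, 0.001]
wrist_force: [-0.1, -0.6, -1.4]
grip_width: 0.456
grip_force: 60.8
t: 15.32
tcp_pos: [0.4634, 0.0646, 0.3111]
ee_rot: [2.27, 2.169, 0.001]
wrist_force: [-1.4, -2.6, 4.8]
grip_width: 0.449
grip_force: 61.4
t: 15.48
tcp_pos: [0.4634, 0.0646, 0.311]
ee_rot: [2.27, 2.169, 0.002]
wrist_force: [-4.1, -2.6, 17.4]
grip_width: 0.454
grip_force: 62.9
```

It's seated (17 N vertical, little lateral). I'll ease off the pressure, then open slightly so the fingers stay loosely round the cap.

```bash
python3 -m handwheel '[[[0,-0.005,-0.01],0,0.5],[[0,-0.005,-0.013],0,0.5],[[0,-0.005,-0.013],0,0.5]]'
python3 -m handwheel '[[[0,0,0],0,0.06],[[0,0,0],0,0],[[0,0,0],0,-0.1],[[0,0,0],0,-0.2],[[0,0,0],0,-0.25],[[0,0,0],0,-0.25],[[0,0,0],0,-0.25],[[0,0,0],0,-0.25]]'
python3 - <<'E'
from h import *
a=cam("scene");b=cam("side");s=ctrl.sense();print(s["tcp_pos"],s["wrist_force"],s["qpos"][5])
for n,i in(("scene",a),("side",b)):
  g=cv2.cvtColor(i["img"],cv2.COLOR_RGB2HSV);m2=((g[...,0]<8)|(g[...,0]>172))&(g[...,1]>100)&(g[...,2]>50);ys,xs=np.nonzero(m2[:250,:320]);print(n,xs.mean(),xs.min(),xs.max(),ys.min(),ys.max())
E
```

```text
t: 15.73
tcp_pos: [0.4629, 0.0647, 0.3112]
ee_rot: [2.27, 2.169, 0.002]
wrist_force: [1.5, -3.4, 4.1]
grip_width: 0.453
grip_force: 61.0
t: 16.4
tcp_pos: [0.4623, 0.0649, 0.3106]
ee_rot: [-2.271, -2.17, 0.0]
wrist_force: [0.2, -0.3, -0.2]
grip_width: 0.621
grip_force: 0.0
[0.46231586 0.06490004 0.31066224] [0.83308984 0.44759727 0.43734712] 0.09454187795729749
scene 244.26282051282053 236 252 200 221
side 244.5183486238532 238 251 182 199
```

```bash
python3 -m handwheel '[[[0,-0.02,0],0,-0.25],[[0,-0.04,0],0,-0.25],[[0,-0.055,0],0,-0.25],[[0,-0.07,0],0,-0.25],[[0,-0.085,0],0,-0.25],[[0,-0.1,0],0,-0.25],[[0,-0.115,0],0,-0.25],[[0,-0.125,0],0,-0.25],[[0,-0.125,0],0,-0.25],[[0,-0.125,0],0,-0.25]]'
python3 - <<'E'
from h import *
a=cam("scene");b=cam("side");s=ctrl.sense();print(s["tcp_pos"],s["wrist_force"])
C0=np.array([.463,.0645,.101]);
for n,i in(("scene",a),("side",b)):
  g=cv2.cvtColor(i["img"],cv2.COLOR_RGB2HSV);m2=((g[...,0]<8)|(g[...,0]>172))&(g[...,1]>100)&(g[...,2]>50);ys,xs=np.nonzero(m2[:250,:320]);print(n,xs.mean(),ys.mean(),xs.min(),xs.max(),ys.min(),ys.max())
  for th in(0,5,7.5,10):
    t=np.radians(th);r=np.array([29,112]);p=np.array([np.cos(t)*r[0]-np.sin(t)*r[1],np.sin(t)*r[0]+np.cos(t)*r[1]])-[29,0];print(th,proj(i,C0-[0,0,.056]+[p[0]/1e3,0,p[1]/1e3]).round(1))
cv2.imwrite("pics/rock.png",np.hstack([cv2.resize(a["img"][170:290,190:310],(400,400),interpolation=3),cv2.resize(b["img"][150:270,200:320],(400,400),interpolation=3)])[:,:,::-1])
E
```

```text
t: 17.33
tcp_pos: [0.4439, 0.0657, 0.3111]
ee_rot: [2.271, 2.17, 0.002]
wrist_force: [2.1, 0.1, 3.3]
grip_width: 0.621
grip_force: 1.8
[0.44400123 0.06573918 0.31101767] [ 1.33898859 -1.06468575  4.93724516]
scene 239.0 212.19825072886297 230 248 202 223
0 [[243.  210.3]]
5 [[239.9 211.3]]
7.5 [[238.3 212. ]]
10 [[236.7 212.7]]
side 239.86363636363637 190.4409090909091 232 247 182 199
0 [[244.2 190.5]]
5 [[240.8 190.3]]
7.5 [[239.  190.3]]
10 [[237.3 190.3]]
```

The cap shifted by the equivalent of 6.7° (side) and 8.4° (scene), so the tilt is within 5–10°. I'll let it settle back, then open and retreat upward.

```bash
python3 -m handwheel '[[[0,0.015,0],0,-0.25],[[0,0.03,0],0,-0.25],[[0,0.045,0],0,-0.25],[[0,0.06,0],0,-0.25],[[0,0.075,0],0,-0.25],[[0,0.09,0],0,-0.25],[[0,0.105,0],0,-0.25],[[0,0.125,0],0,-0.25],[[0,0.125,0],0,-0.25],[[0,0.125,0],0,-0.25],[[0,0.125,0],0,-0.25]]'
python3 -m handwheel '[[[0,0,0],0,-0.5],[[0,0,0],0,-0.8],[[0,0,0],0,-0.8],[[0,0,0],0,-0.8],[[0,0,0],0,-0.8],[[0,0,0],0,-0.8]]'
python3 - <<'E'
from h import *
a=cam("scene");b=cam("side");s=ctrl.sense();print(s["tcp_pos"],s["wrist_force"])
for n,i in(("scene",a),("side",b)):
  g=cv2.cvtColor(i["img"],cv2.COLOR_RGB2HSV);m2=((g[...,0]<8)|(g[...,0]>172))&(g[...,1]>100)&(g[...,2]>50);ys,xs=np.nonzero(m2[:250,:320]);print(n,xs.mean(),ys.mean(),xs.min(),xs.max(),ys.min(),ys.max())
E
```

```text
t: 18.35
tcp_pos: [0.4622, 0.0649, 0.3106]
ee_rot: [-2.271, -2.17, 0.0]
wrist_force: [0.1, 0.6, -0.5]
grip_width: 0.624
grip_force: 0.0
t: 18.85
tcp_pos: [0.4623, 0.0649, 0.3107]
ee_rot: [2.271, 2.17, 0.0]
wrist_force: [0.7, -0.2, -0.4]
grip_width: 0.903
grip_force: 0.0
[0.46229814 0.06487446 0.31069882] [-0.11598297 -0.27383463  0.18024177]
scene 243.3141993957704 210.1178247734139 234 252 200 221
side 244.545871559633 190.2981651376147 238 251 182 199
```

Settled back: the cap pixels match those before the rock. Rising clear, then a final look.

```bash
python3 -m handwheel '[[[0,0,-0.05],0,-0.8],[[0,0,-0.15],0,-0.8],[[0,0,-0.35],0,-0.8],[[0,0,-0.55],0,-0.8],[[0,0,-0.75],0,-0.8],[[0,0,-0.9],0,-0.8],[[0,0,-0.95],0,-0.8],[[0,0,-0.95],0,-0.8],[[0,0,-0.95],0,-0.8]]'
python3 -m handwheel '[[[0.3,0,0],0,-0.8],[[0.6,0,0],0,-0.8],[[0.9,0,0],0,-0.8],[[0.9,0,0],0,-0.8],[[0.9,0,0],0,-0.8]]'
python3 - <<'E'
from h import *
a=cam("scene");b=cam("side")
for n,i in(("scene",a),("side",b)):
  g=cv2.cvtColor(i["img"],cv2.COLOR_RGB2HSV);m2=((g[...,0]<8)|(g[...,0]>172))&(g[...,1]>100)&(g[...,2]>50);ys,xs=np.nonzero(m2[:250,:320]);print(n,xs.mean(),ys.mean(),xs.min(),xs.max(),ys.min(),ys.max())
cv2.imwrite("pics/fin.png",np.hstack([cv2.resize(a["img"][170:330,190:350],(400,400),interpolation=3),cv2.resize(b["img"][140:300,200:360],(400,400),interpolation=3)])[:,:,::-1])
E
```

```text
t: 19.7
tcp_pos: [0.462, 0.0649, 0.4529]
ee_rot: [-2.272, -2.17, 0.0]
wrist_force: [-0.8, 0.7, -0.9]
grip_width: 0.9
grip_force: 0.0
t: 20.12
tcp_pos: [0.468, 0.2022, 0.4507]
ee_rot: [-2.265, -2.173, 0.005]
wrist_force: [0.2, -0.4, -0.2]
grip_width: 0.901
grip_force: 0.0
scene 243.30745341614906 210.30124223602485 235 251 200 221
side 244.545871559633 190.2981651376147 238 251 182 199
```

View pics/fin.png

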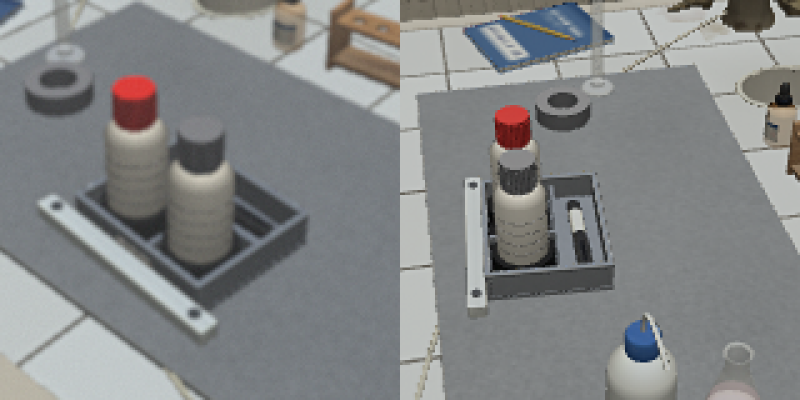

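The last view shows both bottles upright in their cups and the carrier against the bar. The cylinder, wash bottle and flask are where they were. The red cap pixels match the predicted fully seated position.

```bash
python3 -c "
from bench import ctrl
print(ctrl.hand_in())"
```

```text
the job is handed in; nothing more can be done
None
```

I handed the job in at about 20 s: the carrier is against the stop bar, and the red-capped bottle is seated, was rocked about 7° by the camera images and settled home again, with the grey-capped bottle still in its cup and the glassware and bottles around in place.

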